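# Uncover and hold the hold-to-test dial on a harness tester

### The job

Lift the orange cover off the dial on the beige test adapter box and set it down, not dropped, the right way up in the blue tray. Then turn the black spring-return dial clockwise past its yellow and green detents to the third one, the red dot, and finish while still holding it there with the gripper: it must not spring back. Leave the other things on the table where they are.

Things in the scene. Friction and masses are not known exactly. Their poses are not given: they have to be found in the camera images.
- cover_knob (a point): the loose orange cover over the dial: an upside-down round cap, 82 mm outside diameter, 46 mm tall, open below, standing freely on the box's top, with a black round knob on its top, 26 mm across and 24 mm tall. The point is at the middle of the knob (half-way up), 60 mm above the cover's lower rim; the knob reaches from 12 mm below to 12 mm above it. z points up. The cover weighs about 110 g (hidden scale) and must be lifted at least 40 mm to clear the dial.
- dial_grip (a point): the black dial under the cover: a bar grip, 54 mm long, 12 mm thick, 26 mm tall, on a skirt disc 56 mm across. The point is on the vertical turning axis, at the middle of the bar (13 mm below its top, 13 mm above the skirt, 23 mm above the box's top). x runs along the bar, with the white pointer line at the -x end; z is up; the frame turns with the dial. Only the cover stands over it; nothing else on the box's top is higher than 15 mm, and that is 70 mm or more from the axis.
- dial (a joint): angle of the dial in rad: 0 at rest (white dot), growing as it turns clockwise seen from above. Detents lie at 0.4 (yellow dot), 0.8 (green dot) and 1.2 (red dot, the third), with a stop at 1.27. A spring returns it to 0 from anywhere as soon as it is let go; turning takes about 0.1 N m at first and about 0.2 N m at the third detent (0.27 N m at most before the stop).
- adapter: the beige test adapter box, fixed to the table, 200 mm (x) x 180 mm (y) x 60 mm tall. Origin under its centre on the table; x points away from its front. The dial's axis stands 30 mm in front (-x) of the centre; the four coloured dots (white, yellow, green, red) lie on its top, 54 mm from the axis. Two white header strips, 12 mm high, lie along its far edge. Its place and yaw vary, and it may stand left or right.
- tray_in (a point): the shallow square blue tray for the cover, fixed, 160 x 160 mm outside, walls 4 mm thick, 25 mm tall. The point is the centre of its inner floor, 4 mm above the table. Its place and yaw vary, left or right.
- red_cup: a red open cup, 76 mm across, 95 mm tall. Its origin is at the centre of its underside. To be left alone.
- tape_roll: a black roll of tape lying flat, 100 mm across, 20 mm tall. Its origin is at the centre of its underside. To be left alone.
- screwdriver: a screwdriver lying on the table, about 200 mm long. Its origin is about the middle of its length. To be left alone.
- terminal_jar: a small jar, 52 mm across, 70 mm tall. Its origin is at the centre of its underside. To be left alone.
- connector: a loose white and black connector strip, 16 x 75 x 24 mm. Its origin is at the centre of its underside. To be left alone.
- marker: a purple marker pen lying down, 140 mm long, 12 mm thick. Its origin is about the middle of its length. To be left alone.
- plug_shell: a loose black and red plug shell lying down, 65 mm long, 24 mm thick. Its origin is about the middle of its length. To be left alone.
- cover: the orange cover itself; its origin is the centre of its lower rim, 60 mm below the knob point; z up.
Not all that is in view belongs to the job. Several things have the shape of the cover; the one meant has the colours described above.

How it is judged:
By the outcome, as a careful person would: the job done as asked, in the order asked, and still so for the second after the job is handed in, while the arm keeps its last pose, push and grip.
It also fails if it takes over 54 s, if anything falls off the work surface, if the arm or the gripper's body presses on something with over 40 N, if the wrist force passes 120 N, or if a joint passes its speed limit or range.

### The arm

A 6-joint arm with a two-finger parallel gripper is mounted at the origin on the work surface. World frame = base frame: x ahead of the robot, y to its left, z up, the work surface at z = 0. Lengths are in m, angles in degrees, forces in N, time in s.
With the tool pointing down it reaches from about 0.25 to 0.725 m from the base axis. Payload 9.7 kg.
Tool frame: the origin (TCP) lies midway between the tips of the shut fingers; the grasp point (between the pads) lies 19 mm behind it; z points along the fingers, y is the line along which they close (so a half turn about z gives the same grasp; the last joint's range is limited). The gripper opens to 85 mm and grips with 20 to 120 N. Pads are 22 mm wide; open, the fingers measure 114 mm over their backs; the gripper's body (76 mm by 85 mm) begins 54 mm behind the grasp point. The pads swing forward as they close: fully open they stand 13 mm farther back than shut.
Start: joints at [-67.38, 4.979, 10.078, 95.1, 0, 90], TCP at [0.212, -0.508, 0.231] pointing down, gripper open.
Joint ranges: [-179.16, 179.16], [-48.56, 103.87], [-65.8, 70.77], [-126.05, 130.52], [-82.76, 87.17], [-180, 180]. Speed limits (degrees/s): [127.2, 127.2, 147.25, 180, 180, 180].

### API

Orientations are given as [roll, pitch, yaw] about the fixed x, y, z axes, in that order (R = Rz(yaw) Ry(pitch) Rx(roll)).
In Python, from workcell import bot gives the robot as it stands.
- The arm moves only by the shell command python3 -m crank 'ROWS' [FORCE]. ROWS is JSON, a list of rows, each an object with "gripper": the finger opening in mm, from 0 to 85.4; "travel": the shift along the tool's x, y, z in mm, a list of three; "twist": the turn, a rotation vector about the tool's x, y, z in rad, a list of three. In form: [{"gripper": gripper, "travel": [tx, ty, tz], "twist": [rx, ry, rz]}, ...]. A call has 1 to 12 rows; each row shifts and turns the commanded pose from where the row before left it, along the tool's axes as they then stand; what a row does not reach is not made up. A row lasts 1/8 s, in which the tool goes at most 62.5 mm and 10.7 degrees, less where a joint would pass 70% of its speed; a pose out of reach is approached as far as the arm can. A call is refused whole if a number of a shift passes 62.5 or a number of a turn 0.188, either way. A call with a gripper value outside its range is refused whole. The fingers move at their own pace and stop on an object; FORCE is the grip in N (left out, the last holds). Time passes only in rows, so rows that do not move let the fingers close. It gives the time, the measured TCP pose, the force, the opening and the grip force at its end, in the units of the state.
- bot.get_obs(): the state, without advancing time (a new reading comes with each control period).
- bot.camera(name): name is "scene" or "top" or "wrist"; returns the picture (480x640x3 uint8, red, green, blue); there is no depth.
- bot.calibration(name): a dict with "vfov" (degrees; the focal length in pixels is half the picture's height over the tangent of half this angle, whatever the lens; pixels are square), "cx", "cy" (the principal point, pixels), "camera_from_world" (4x4, takes a point from world to camera coordinates). Camera axes: x right, y down, z forward; pixel columns grow to the right and rows downward; lengths in m; the calibration is good to about 2 mm. A picture is of the moment at which its call begins: read the wrist's pose just before it. calibration takes no time and is no camera call; for the wrist camera it gives the pose at the moment of the call.
- bot.job_done(): hands the job in; it is judged then, once.
The state is a dict: "time": time; "q": joint angles; "qd": joint speeds; "joint_efforts": joint torques, N m; "ee_pos": TCP position; "tcp_rot": TCP orientation; "wrist_force": force on the tool from outside, world axes, zero at the start; "torque": the same for the moment, N m; "opening": finger opening in m; "grasp_force": force on a finger pad.
Only numpy, scipy, OpenCV 4.12 (cv2) and the standard library are available. Lean on these libraries where they do the work, as an engineer would, in place of code of your own. Each camera call takes 0.05 s, during which the arm holds its last target. There are 200 camera calls.

## Working session

There is one attempt and no reset: what is moved stays moved. The work goes in short steps, Python scripts to look and compute and a shell command to move; the robot and the scene stay as the last step left them, time stands still between calls to the robot, and variables do not carry over. Pictures are saved under pics/ and viewed, at most 10 in all, crops included, and the job is handed in when it is done.

```bash
mkdir -p pics
cat > h.py <<'E'
import numpy as np, cv2
from workcell import bot
def K(c):
    f=240/np.tan(np.radians(c["vfov"])/2); return f,c["cx"],c["cy"]
def ray(c,u,v,z):
    f,cx,cy=K(c); T=np.array(c["camera_from_world"]); R=T[:3,:3]; o=-R.T@T[:3,3]
    d=R.T@np.array([(u-cx)/f,(v-cy)/f,1]); return o+d*(z-o[2])/d[2]
def proj(c,p):
    f,cx,cy=K(c); T=np.array(c["camera_from_world"]); q=T[:3,:3]@np.array(p)+T[:3,3]; return f*q[0]/q[2]+cx,f*q[1]/q[2]+cy
def save(im,n): cv2.imwrite("pics/"+n+".png",cv2.cvtColor(im,cv2.COLOR_RGB2BGR))
E
python3 - <<'E'
from h import *
for n in("top","scene"):
    im=bot.camera(n); save(im,n); np.save(n,im); c=bot.calibration(n); print(n,c)
o=bot.get_obs(); print(o)
E
```

```text
top {'vfov': 44.21601589960519, 'cx': 320.08198655536324, 'cy': 245.51986861005275, 'camera_from_world': array([[-2.55402254e-02, -9.99672952e-01, -1.29880359e-03,
         2.34581487e-02],
       [-9.83748992e-01,  2.53643270e-02, -1.77748617e-01,
         5.18074774e-01],
       [ 1.77723428e-01, -3.26204302e-03, -9.84075069e-01,
         1.34187764e+00],
       [ 0.00000000e+00,  0.00000000e+00,  0.00000000e+00,
         1.00000000e+00]])}
scene {'vfov': 46.22119199693626, 'cx': 326.8613081994295, 'cy': 237.46645527235077, 'camera_from_world': array([[ 7.49787459e-01,  6.61677509e-01, -1.28077809e-03,
        -4.01814230e-01],
       [ 5.48666328e-01, -6.22807138e-01, -5.57742351e-01,
        -1.99728112e-01],
       [-3.69843247e-01,  4.17485500e-01, -8.30013150e-01,
         1.57460184e+00],
       [ 0.00000000e+00,  0.00000000e+00,  0.00000000e+00,
         1.00000000e+00]])}
{'time': 0.1, 'q': array([-6.73795548e+01,  5.01031406e+00,  1.00402688e+01,  9.50982555e+01,
       -2.44893293e-03,  9.00033014e+01]), 'qd': array([-0.04043932, -0.03773468,  0.0975221 ,  0.03994378, -0.00723602,
       -0.04355654]), 'joint_efforts': array([ 7.48447255e-04, -5.21562624e+01,  4.65651977e+01,  1.59188843e-02,
       -4.76190871e-05,  1.09718928e-05]), 'ee_pos': array([ 0.21146108, -0.50752379,  0.23064267]), 'tcp_rot': array([-1.79931699e+02,  2.45286665e-03,  2.26171467e+01]), 'wrist_force': array([-0.52657384, -0.41512712, -1.0909368 ]), 'torque': array([0.00927054, 0.00750845, 0.01403196]), 'grasp_force': 0.0, 'opening': 0.08545003974726259}
```

View pics/top.png

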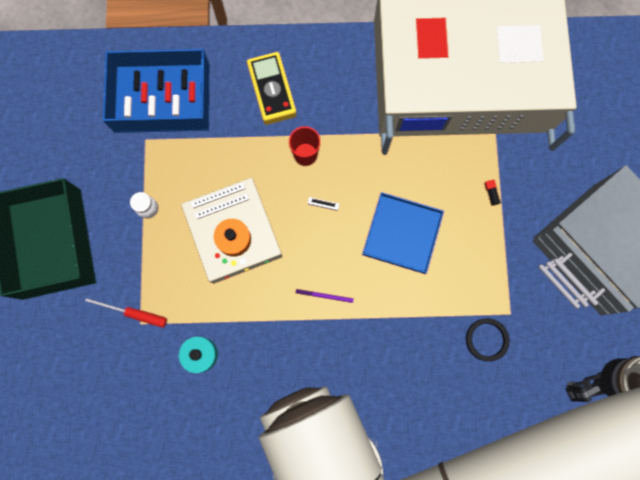

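View pics/scene.png

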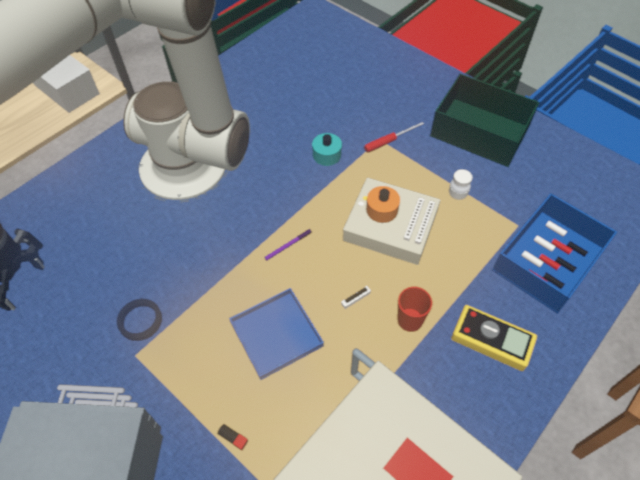

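The top view shows the box at about (232,230) with the orange cover at (232,236) and its dots from (217,256) to (245,262). The tray is at (403,233), with the marker, connector and cup between or near them. The scene view shows the same: cover at (384,202), tray at (276,333).

```bash
cat > m.py <<'E'
from h import *
def blob(m,near):
    n,l,s,c=cv2.connectedComponentsWithStats(m.astype(np.uint8))
    k=[i for i in range(1,n) if s[i,4]>8]; i=min(k,key=lambda i:np.hypot(*(c[i]-near))); return (l==i),c[i],s[i,4]
R={}
for n,near in(("top",(232,236)),("scene",(384,202))):
    im=np.load(n+".npy"); hsv=cv2.cvtColor(im,cv2.COLOR_RGB2HSV); c=bot.calibration(n)
    o,oc,oa=blob((hsv[...,0]>5)&(hsv[...,0]<16)&(hsv[...,1]>180)&(hsv[...,2]>90),near)
    hull=cv2.convexHull(np.argwhere(o)[:,::-1].astype(np.int32))
    k,kc,ka=blob((im.max(2)<70)&(np.hypot(*(np.indices(o.shape)[::-1]-np.array(near)[:,None,None]))<30),near-np.array([0,4]))
    print(n,"orange",oc,oa,cv2.minEnclosingCircle(hull),"knob",kc,ka); R[n]=kc
    print(" knob at z.12",ray(c,*kc,.12)," orange z.085",ray(c,*oc,.088))
P=[]
for n in R:
    c=bot.calibration(n);f,cx,cy=K(c);T=c["camera_from_world"];P.append(np.diag([f,f,1])@T[:3]+np.outer([cx,cy,0],T[2]))
X=cv2.triangulatePoints(P[0],P[1],R["top"],R["scene"]);print("tri",(X[:3]/X[3]).T)
im=np.load("top.npy");hsv=cv2.cvtColor(im,cv2.COLOR_RGB2HSV);c=bot.calibration("top")
b,bc,a=blob((hsv[...,0]>100)&(hsv[...,0]<118)&(hsv[...,1]>150)&(hsv[...,2]>150),(403,233))
r=cv2.minAreaRect(np.argwhere(b)[:,::-1].astype(np.int32));print("tray",a,r,ray(c,*r[0],.02),[ray(c,*p,.025)[:2].round(3) for p in cv2.boxPoints(r)])
b,bc,a=blob((hsv[...,1]<60)&(hsv[...,2]>170),(210,220))
r=cv2.minAreaRect(np.argwhere(b)[:,::-1].astype(np.int32));print("box",a,r,ray(c,*r[0],.06),[ray(c,*p,.06)[:2].round(3) for p in cv2.boxPoints(r)])
for nm,m in(("red",(hsv[...,0]<4)|(hsv[...,0]>174)),("grn",(hsv[...,0]>45)&(hsv[...,0]<85)),("yel",(hsv[...,0]>22)&(hsv[...,0]<34))):
    m=m&(hsv[...,1]>110); m[:250]=0;m[270:]=0;m[:,:210]=0;m[:,250:]=0
    q,qc,a=blob(m,(228,262));print(nm,qc,a,ray(c,*qc,.06))
big=cv2.resize(im[160:300,170:310],None,fx=4,fy=4,interpolation=cv2.INTER_CUBIC);save(big,"crop1")
E
python3 m.py
```

```text
top orange [232.24305556 237.42708333] 864 ((232.0, 237.0), 18.027854919433594) knob [229.90540541 234.27027027] 74
 knob at z.12 [0.53590589 0.21090508 0.12      ]  orange z.085 [0.5349507  0.21041145 0.088     ]Traceback (most recent call last):
  File "m.py", line 8, in <module>
    o,oc,oa=blob((hsv[...,0]>5)&(hsv[...,0]<16)&(hsv[...,1]>180)&(hsv[...,2]>90),near)
            ~~~~^^^^^^^^^^^^^^^^^^^^^^^^^^^^^^^^^^^^^^^^^^^^^^^^^^^^^^^^^^^^^^^^^^^^^^
  File "m.py", line 4, in blob
    k=[i for i in range(1,n) if s[i,4]>8]; i=min(k,key=lambda i:np.hypot(*(c[i]-near))); return (l==i),c[i],s[i,4]
                                             ~~~^^^^^^^^^^^^^^^^^^^^^^^^^^^^^^^^^^^^^^^
ValueError: min() iterable argument is empty
```

```bash
sed -i 's/(hsv\[...,1\]>180)&(hsv\[...,2\]>90)/(hsv[...,1]>130)\&(hsv[...,2]>70)/' m.py; python3 m.py
```

```text
top orange [231.97734295 237.09680742] 971 ((231.6327362060547, 237.1548614501953), 18.80885124206543) knob [229.90540541 234.27027027] 74
 knob at z.12 [0.53590589 0.21090508 0.12      ]  orange z.085 [0.53573531 0.21101911 0.088     ]Traceback (most recent call last):
  File "m.py", line 10, in <module>
    k,kc,ka=blob((im.max(2)<70)&(np.hypot(*(np.indices(o.shape)[::-1]-np.array(near)[:,None,None]))<30),near-np.array([0,4]))
            ~~~~^^^^^^^^^^^^^^^^^^^^^^^^^^^^^^^^^^^^^^^^^^^^^^^^^^^^^^^^^^^^^^^^^^^^^^^^^^^^^^^^^^^^^^^^^^^^^^^^^^^^^^^^^^^^^
  File "m.py", line 4, in blob
    k=[i for i in range(1,n) if s[i,4]>8]; i=min(k,key=lambda i:np.hypot(*(c[i]-near))); return (l==i),c[i],s[i,4]
                                             ~~~^^^^^^^^^^^^^^^^^^^^^^^^^^^^^^^^^^^^^^^
ValueError: min() iterable argument is empty
```

```bash
python3 - <<'E'
import numpy as np
im=np.load("scene.npy");print(im[188:206:3,378:390:3].tolist())
E
sed -i 's/im.max(2)<70/im.max(2)<(70 if n=="top" else 105)/' m.py; python3 m.py
```

```text
[[[223, 150, 86], [208, 139, 83], [163, 111, 73], [206, 138, 81]], [[213, 141, 81], [88, 75, 65], [82, 73, 66], [91, 76, 68]], [[199, 131, 78], [84, 75, 65], [81, 72, 66], [85, 73, 64]], [[185, 123, 75], [83, 71, 62], [85, 74, 63], [87, 72, 59]], [[215, 145, 84], [121, 86, 65], [90, 74, 61], [165, 110, 72]], [[225, 151, 88], [223, 150, 85], [222, 150, 87], [224, 151, 87]]]
top orange [231.97734295 237.09680742] 971 ((231.6327362060547, 237.1548614501953), 18.80885124206543) knob [229.90540541 234.27027027] 74
 knob at z.12 [0.53590589 0.21090508 0.12      ]  orange z.085 [0.53573531 0.21101911 0.088     ]
scene orange [382.37    204.62125] 800 ((382.75531005859375, 203.6914825439453), 17.635465621948242) knob [383.73076923 194.83333333] 78
 knob at z.12 [0.53527015 0.20948148 0.12      ]  orange z.085 [0.53811256 0.20471744 0.088     ]
tri [[0.53551325 0.21042382 0.11963053]]
tray 3918 ((402.9266357421875, 233.0780029296875), (64.84484100341797, 62.25871276855469), 16.69924545288086) [ 0.54852994 -0.18979665  0.02      ] [array([ 0.5  , -0.091]), array([ 0.646, -0.14 ]), array([ 0.595, -0.288]), array([ 0.452, -0.237])]
box 5020 ((230.20993041992188, 228.80099487304688), (82.72441101074219, 77.2509994506836), 69.14553833007812) [0.56119675 0.21932148 0.06      ] [array([0.624, 0.339]), array([0.687, 0.169]), array([0.499, 0.101]), array([0.439, 0.268])]
red [216.78571429 255.35714286] 14 [0.4990474  0.25036811 0.06      ]
grn [224.36363636 260.54545455] 11 [0.48641374 0.23274946 0.06      ]
yel [233.11111111 262.72222222] 18 [0.48079348 0.21248694 0.06      ]
```

View pics/crop1.png

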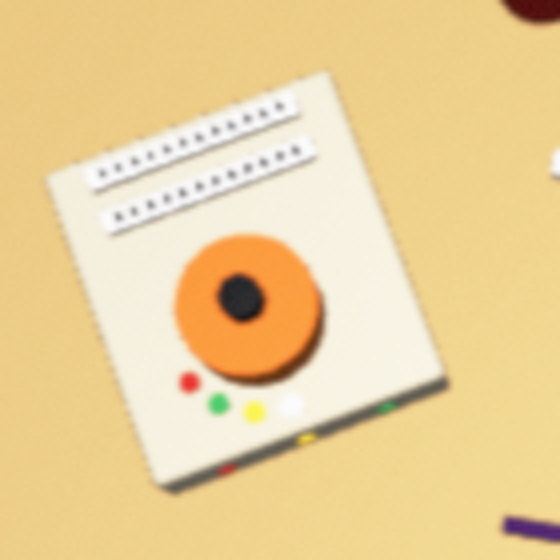

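The crop shows the cover knob at full-picture (230,234), the dots red to white from (217,256) to (243,261), and nothing else near the cover. The white dot lies along the box's -x direction, so the bar's yaw is about 20.4°.

```bash
cat > go.py <<'E'
import sys
from h import *
from scipy.spatial.transform import Rotation as Ro
# usage: go.py x y z yaw -> remaining shift (mm) and twist (rad) in tool axes
a=list(map(float,sys.argv[1:])); o=bot.get_obs()
R=Ro.from_euler("xyz",o["tcp_rot"],degrees=True); G=Ro.from_euler("xyz",[180,0,a[3]],degrees=True)
print("t",round(o["time"],2),"p",o["ee_pos"].round(4),"rpy",o["tcp_rot"].round(1),"q",o["q"].round(0),"F",o["wrist_force"].round(1),"M",o["torque"].round(2),"open",round(o["opening"]*1e3,1),round(float(o["grasp_force"]),1))
print("travel",(R.inv().apply(np.array(a[:3])-o["ee_pos"])*1e3).round(1),"twist",(R.inv()*G).as_rotvec().round(3))
E
python3 -m crank '[{"gripper":85,"travel":[20,-18,1],"twist":[0,0,0]},{"gripper":85,"travel":[40,-38,2],"twist":[0,0,0]},{"gripper":85,"travel":[40,-38,2],"twist":[0,0,0]},{"gripper":85,"travel":[40,-38,2],"twist":[0,0,0]},{"gripper":85,"travel":[40,-38,2],"twist":[0,0,0]},{"gripper":85,"travel":[40,-38,2],"twist":[0,0,0]},{"gripper":85,"travel":[40,-38,2],"twist":[0,0,0]},{"gripper":85,"travel":[40,-38,2],"twist":[0,0,0]}]'; python3 go.py .5357 .2107 .2 20.4
```

```text
time: 1.1
ee_pos: [0.3795, -0.1284, 0.2161]
tcp_rot: [180.0, -0.0, 22.6]
wrist_force: [0.6, -1.4, -0.8]
opening: 0.0849
grasp_force: 0.0
t 1.1 p [ 0.3795 -0.1284  0.2161] rpy [180.   -0.   22.6] q [-19. -16. -11.  95.  -0. 139.] F [ 0.6 -1.4 -0.8] M [-0.05 -0.04 -0.  ] open 84.9 0.0
travel [ 274.5 -253.    16.1] twist [ 0.    -0.     0.039]
```

```bash
python3 -m crank '[{"gripper":85,"travel":[0,0,0],"twist":[0,0,-0.17]},{"gripper":85,"travel":[0,0,0],"twist":[0,0,-0.17]},{"gripper":85,"travel":[0,0,0],"twist":[0,0,-0.17]},{"gripper":85,"travel":[0,0,0],"twist":[0,0,-0.17]},{"gripper":85,"travel":[0,0,0],"twist":[0,0,-0.17]},{"gripper":85,"travel":[0,0,0],"twist":[0,0,-0.17]},{"gripper":85,"travel":[0,0,0],"twist":[0,0,-0.17]},{"gripper":85,"travel":[0,0,0],"twist":[0,0,-0.17]},{"gripper":85,"travel":[0,0,0],"twist":[0,0,-0.17]},{"gripper":85,"travel":[0,0,0],"twist":[0,0,0]}]'; python3 go.py .5357 .2107 .2 110.4
```

```text
time: 2.35
ee_pos: [0.3791, -0.1301, 0.216]
tcp_rot: [-180.0, -0.0, 110.2]
wrist_force: [-0.2, 0.6, -0.2]
opening: 0.0848
grasp_force: 0.0
t 2.35 p [ 0.3791 -0.1301  0.216 ] rpy [-180.    -0.   110.2] q [-19. -16. -11.  95.   0.  51.] F [-0.2  0.6 -0.2] M [-0.   -0.   -0.01] open 84.8 0.0
travel [265.7 264.7  16. ] twist [-0.    -0.    -0.003]
```

```bash
python3 -m crank '[{"gripper":85,"travel":[25,25,1],"twist":[0,0,0]},{"gripper":85,"travel":[40,40,2],"twist":[0,0,0]},{"gripper":85,"travel":[40,40,2],"twist":[0,0,0]},{"gripper":85,"travel":[40,40,2],"twist":[0,0,0]},{"gripper":85,"travel":[40,40,3],"twist":[0,0,0]},{"gripper":85,"travel":[40,40,3],"twist":[0,0,0]},{"gripper":85,"travel":[30,30,3],"twist":[0,0,0]},{"gripper":85,"travel":[11,10,0],"twist":[0,0,0]},{"gripper":85,"travel":[0,0,0],"twist":[0,0,0]},{"gripper":85,"travel":[0,0,0],"twist":[0,0,0]}]'; python3 go.py .5357 .2107 .107 110.4
python3 - <<'E'
from h import *
c=bot.calibration("wrist");im=bot.camera("wrist");save(im,"w1");print(proj(c,(.5357,.2107,.132)),proj(c,(.5357,.2107,.106)))
E
```

```text
time: 3.6
ee_pos: [0.5353, 0.2101, 0.2006]
tcp_rot: [180.0, 0.0, 110.2]
wrist_force: [-0.3, 0.9, 0.2]
opening: 0.0852
grasp_force: 0.0
t 3.6 p [0.5353 0.2101 0.2006] rpy [180.    0.  110.2] q [21.  8. 10. 92. -0. 91.] F [-0.3  0.9  0.2] M [0.03 0.04 0.01] open 85.2 0.0
travel [ 0.4  0.6 93.6] twist [ 0.     0.    -0.004]
(np.float64(323.3349282830305), np.float64(259.3650178647798)) (np.float64(323.0574087909912), np.float64(245.3740271200981))
```

View pics/w1.png

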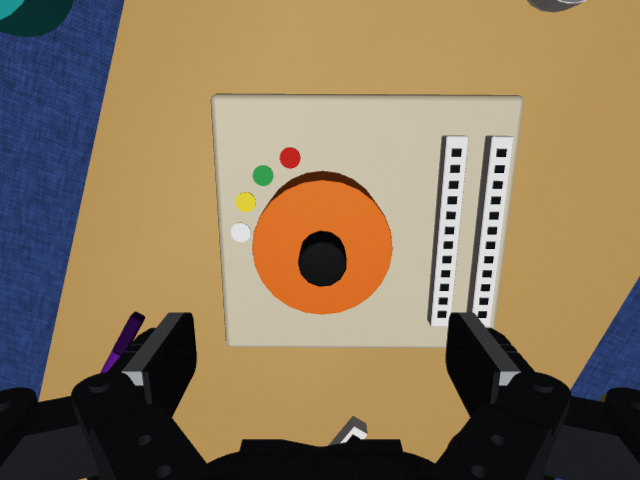

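The wrist view shows the knob top at about (323,260), against a prediction of (323,259), so the target is confirmed. I'll descend and grip.

```bash
python3 -m crank '[{"gripper":85,"travel":[0,0,20],"twist":[0,0,0]},{"gripper":85,"travel":[0,1,30],"twist":[0,0,0]},{"gripper":60,"travel":[0,0,25],"twist":[0,0,0]},{"gripper":40,"travel":[0,0,13],"twist":[0,0,0]},{"gripper":40,"travel":[0,0,5],"twist":[0,0,0]},{"gripper":15,"travel":[0,0,0],"twist":[0,0,0]},{"gripper":10,"travel":[0,0,0],"twist":[0,0,0]},{"gripper":10,"travel":[0,0,0],"twist":[0,0,0]},{"gripper":10,"travel":[0,0,0],"twist":[0,0,0]}]' 35; python3 go.py .5357 .2107 .107 110.4
```

```text
time: 4.78
ee_pos: [0.5368, 0.2117, 0.1079]
tcp_rot: [179.9, 0.0, 110.3]
wrist_force: [0.5, -0.5, 2.6]
opening: 0.0248
grasp_force: 34.8
t 4.78 p [0.5368 0.2117 0.1079] rpy [179.9   0.  110.3] q [22.  8. -0. 82. -0. 91.] F [ 0.5 -0.5  2.6] M [-0.06  0.11 -0.05] open 24.8 34.8
travel [-0.5 -1.4  0.9] twist [ 0.001  0.    -0.002]
```

```bash
python3 -m crank '[{"gripper":10,"travel":[0,0,-8],"twist":[0,0,0]},{"gripper":10,"travel":[0,0,-20],"twist":[0,0,0]},{"gripper":10,"travel":[0,0,-25],"twist":[0,0,0]},{"gripper":10,"travel":[0,0,-20],"twist":[0,0,0]},{"gripper":10,"travel":[0,0,-10],"twist":[0,0,0]},{"gripper":10,"travel":[0,0,0],"twist":[0,0,0]}]' 45; python3 go.py .5485 -.1895 .19 110.3
python3 - <<'E'
from h import *
save(bot.camera("wrist"),"w2")
E
```

```text
time: 5.52
ee_pos: [0.5368, 0.2117, 0.1908]
tcp_rot: [180.0, -0.0, 110.3]
wrist_force: [-0.3, -0.0, -1.5]
opening: 0.0242
grasp_force: 44.3
t 5.53 p [0.5368 0.2117 0.1908] rpy [180.   -0.  110.3] q [22.  8.  9. 91.  0. 91.] F [-0.3 -0.  -1.5] M [-0.01  0.07  0.05] open 24.2 44.3
travel [-380.4 -128.1    0.6] twist [ 0.001 -0.    -0.   ]
```

View pics/w2.png

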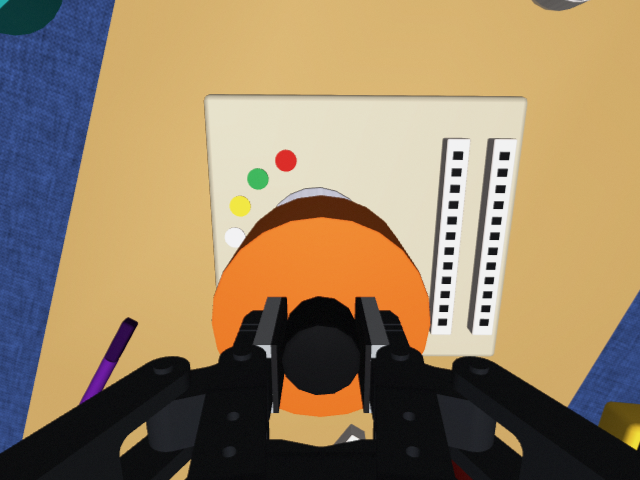

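The cover is held level: the knob is between the pads at (320,345), and the dial skirt shows at (315,190). I'll carry it to the tray.

```bash
python3 -m crank '[{"gripper":10,"travel":[-15,-5,0],"twist":[0,0,0]},{"gripper":10,"travel":[-30,-10,0],"twist":[0,0,0]},{"gripper":10,"travel":[-42,-14,0],"twist":[0,0,0]},{"gripper":10,"travel":[-42,-14,0],"twist":[0,0,0]},{"gripper":10,"travel":[-42,-14,0],"twist":[0,0,0]},{"gripper":10,"travel":[-42,-14,0],"twist":[0,0,0]},{"gripper":10,"travel":[-42,-14,0],"twist":[0,0,0]},{"gripper":10,"travel":[-42,-14,0],"twist":[0,0,0]},{"gripper":10,"travel":[-40,-14,0],"twist":[0,0,0]},{"gripper":10,"travel":[-28,-10,0],"twist":[0,0,0]},{"gripper":10,"travel":[-15,-5,0],"twist":[0,0,0]},{"gripper":10,"travel":[0,0,0],"twist":[0,0,0]}]'; python3 go.py .5485 -.1895 .052 110.3;  python3 - <<'E'
from h import *
im=bot.camera("top");hsv=cv2.cvtColor(im,cv2.COLOR_RGB2HSV);c=bot.calibration("top");save(im,"t2")
E
```

```text
time: 7.08
ee_pos: [0.5477, -0.19, 0.1898]
tcp_rot: [-180.0, -0.0, 110.2]
wrist_force: [0.2, -0.0, -1.3]
opening: 0.0246
grasp_force: 44.3
t 7.08 p [ 0.5477 -0.19    0.1898] rpy [-180.    -0.   110.2] q [-19.   8.   9.  91.   0.  51.] F [ 0.2 -0.  -1.3] M [ 0.04  0.03 -0.01] open 24.6 44.3
travel [1.000e-01 1.000e+00 1.378e+02] twist [-0.001 -0.001 -0.002]
```

```bash
python3 -m crank '[{"gripper":10,"travel":[0,1,15],"twist":[0,0,0]},{"gripper":10,"travel":[0,0,30],"twist":[0,0,0]},{"gripper":10,"travel":[0,0,35],"twist":[0,0,0]},{"gripper":10,"travel":[0,0,30],"twist":[0,0,0]},{"gripper":10,"travel":[0,0,15],"twist":[0,0,0]},{"gripper":10,"travel":[0,0,7],"twist":[0,0,0]},{"gripper":10,"travel":[0,0,3],"twist":[0,0,0]},{"gripper":10,"travel":[0,0,1],"twist":[0,0,0]},{"gripper":10,"travel":[0,0,0],"twist":[0,0,0]},{"gripper":10,"travel":[0,0,0],"twist":[0,0,0]}]'; python3 go.py .5485 -.1895 .052 110.3
```

```text
time: 8.38
ee_pos: [0.5493, -0.189, 0.0547]
tcp_rot: [180.0, 0.0, 110.3]
wrist_force: [-0.3, -1.0, -0.8]
opening: 0.0243
grasp_force: 44.3
t 8.38 p [ 0.5493 -0.189   0.0547] rpy [180.    0.  110.3] q [-19.   9.  -5.  76.  -0.  51.] F [-0.3 -1.  -0.8] M [ 0.04 -0.04 -0.01] open 24.3 44.3
travel [-0.1 -0.9  2.7] twist [ 0.  0. -0.]
```

```bash
python3 -m crank '[{"gripper":10,"travel":[0,0,1],"twist":[0,0,0]},{"gripper":10,"travel":[0,0,1],"twist":[0,0,0]},{"gripper":10,"travel":[0,0,0],"twist":[0,0,0]}]'; python3 go.py .5485 -.1895 .052 110.3
```

```text
time: 8.75
ee_pos: [0.549, -0.1889, 0.0521]
tcp_rot: [-180.0, -0.0, 110.3]
wrist_force: [0.4, -0.1, -0.7]
opening: 0.0245
grasp_force: 44.3
t 8.75 p [ 0.549  -0.1889  0.0521] rpy [-180.    -0.   110.3] q [-19.   9.  -5.  76.   0.  51.] F [ 0.4 -0.1 -0.7] M [-0.02  0.   -0.01] open 24.5 44.3
travel [-0.4 -0.7  0.1] twist [-0. -0. -0.]
```

```bash
python3 -m crank '[{"gripper":10,"travel":[0,0,0.7],"twist":[0,0,0]},{"gripper":10,"travel":[0,0,0],"twist":[0,0,0]},{"gripper":10,"travel":[0,0,0],"twist":[0,0,0]}]'; python3 go.py .5485 -.1895 .052 110.3
```

```text
time: 9.12
ee_pos: [0.5491, -0.1889, 0.0519]
tcp_rot: [180.0, 0.0, 110.3]
wrist_force: [-2.2, 1.7, 3.9]
opening: 0.0242
grasp_force: 44.7
t 9.12 p [ 0.5491 -0.1889  0.0519] rpy [180.    0.  110.3] q [-19.   9.  -5.  76.  -0.  51.] F [-2.2  1.7  3.9] M [0.11 0.51 0.  ] open 24.2 44.7
travel [-0.3 -0.8 -0.1] twist [ 0.  0. -0.]
```

It's seated: the contact force is +4 N. I'll release and rise.

```bash
python3 -m crank '[{"gripper":27,"travel":[0,0,0],"twist":[0,0,0]},{"gripper":32,"travel":[0,0,0],"twist":[0,0,0]},{"gripper":50,"travel":[0,0,0],"twist":[0,0,0]},{"gripper":60,"travel":[0,0,0],"twist":[0,0,0]},{"gripper":60,"travel":[0,0,-15],"twist":[0,0,0]},{"gripper":60,"travel":[0,0,-30],"twist":[0,0,0]},{"gripper":60,"travel":[0,0,-40],"twist":[0,0,0]},{"gripper":60,"travel":[0,0,-40],"twist":[0,0,0]},{"gripper":60,"travel":[0,0,-25],"twist":[0,0,0]},{"gripper":60,"travel":[0,0,0],"twist":[0,0,0]}]'; python3 go.py .5343 .2097 .2 -159.6
python3 - <<'E'
from h import *
save(bot.camera("wrist"),"w3")
E
```

```text
time: 10.38
ee_pos: [0.55, -0.1892, 0.2048]
tcp_rot: [179.8, 0.2, 110.3]
wrist_force: [1.3, -0.1, -0.1]
opening: 0.0601
grasp_force: 0.0
t 10.38 p [ 0.55   -0.1892  0.2048] rpy [179.8   0.2 110.3] q [-19.   9.  11.  92.   0.  51.] F [ 1.3 -0.1 -0.1] M [-0.07 -0.04  0.02] open 60.1 0.0
travel [379.6 123.5   4.2] twist [ 1.000e-03  5.000e-03 -1.573e+00]
```

View pics/w3.png

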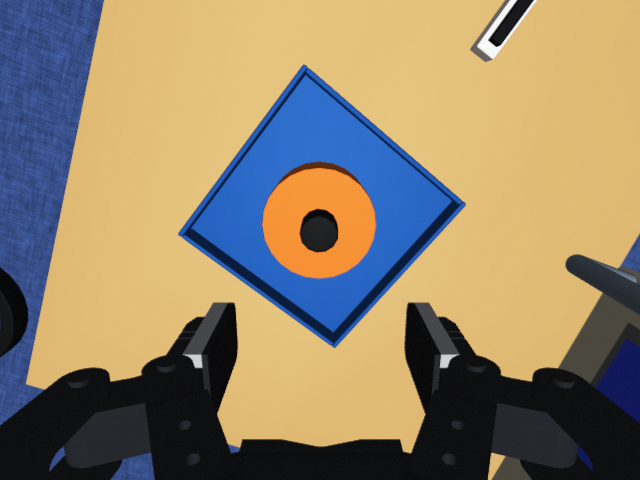

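The cover stands upright at (319,222), in the middle of the tray and clear of its walls. I'll go back to the box.

```bash
python3 -m crank '[{"gripper":60,"travel":[20,6,0],"twist":[0,0,0]},{"gripper":60,"travel":[42,14,0],"twist":[0,0,0]},{"gripper":60,"travel":[42,14,0],"twist":[0,0,0]},{"gripper":60,"travel":[42,14,0],"twist":[0,0,0]},{"gripper":60,"travel":[42,14,0],"twist":[0,0,0]},{"gripper":60,"travel":[42,14,0],"twist":[0,0,0]},{"gripper":60,"travel":[42,14,0],"twist":[0,0,0]},{"gripper":60,"travel":[42,14,0],"twist":[0,0,0]},{"gripper":60,"travel":[35,12,2],"twist":[0,0,0]},{"gripper":60,"travel":[20,5,2],"twist":[0,0,0]},{"gripper":60,"travel":[10,2,0],"twist":[0,0,0]},{"gripper":60,"travel":[0,0,0],"twist":[0,0,0]}]'
python3 -m crank '[{"gripper":60,"travel":[0,0,0],"twist":[0,0,-0.175]},{"gripper":60,"travel":[0,0,0],"twist":[0,0,-0.175]},{"gripper":60,"travel":[0,0,0],"twist":[0,0,-0.175]},{"gripper":60,"travel":[0,0,0],"twist":[0,0,-0.175]},{"gripper":60,"travel":[0,0,0],"twist":[0,0,-0.175]},{"gripper":60,"travel":[0,0,0],"twist":[0,0,-0.175]},{"gripper":60,"travel":[0,0,0],"twist":[0,0,-0.175]},{"gripper":60,"travel":[0,0,0],"twist":[0,0,-0.175]},{"gripper":60,"travel":[0,0,0],"twist":[0,0,-0.173]},{"gripper":60,"travel":[0,0,0],"twist":[0,0,0]}]'
python3 go.py .5343 .2097 .2 -159.6
python3 - <<'E'
from h import *
c=bot.calibration("wrist");im=bot.camera("wrist");save(im,"w4");np.save("w4",im);print(proj(c,(.5343,.2097,.096)))
hsv=cv2.cvtColor(im,cv2.COLOR_RGB2HSV);H=hsv[...,0]
for nm,m in(("red",(H<5)|(H>174)),("grn",(H>45)&(H<85)),("yel",(H>22)&(H<34))):
    n,l,s,ce=cv2.connectedComponentsWithStats((m&(hsv[...,1]>120)&(hsv[...,2]>80)).astype(np.uint8))
    for i in range(1,n):
        if 100<s[i,4]<1500: print(nm,ce[i].round(1),s[i,4],ray(c,*ce[i],.06).round(4))
E
```

```text
time: 11.92
ee_pos: [0.5329, 0.2092, 0.1974]
tcp_rot: [-180.0, 0.0, 110.3]
wrist_force: [-0.5, 1.7, 0.4]
opening: 0.06
grasp_force: 0.0
time: 13.18
ee_pos: [0.5334, 0.2081, 0.1978]
tcp_rot: [-180.0, 0.0, -159.7]
wrist_force: [0.9, -1.0, 0.1]
opening: 0.0604
grasp_force: 0.0
t 13.18 p [0.5334 0.2081 0.1978] rpy [-180.     0.  -159.7] q [21.  8.  9. 92. -0.  1.] F [ 0.9 -1.   0.1] M [-0.01 -0.04 -0.02] open 60.4 0.0
travel [-1.4  1.2 -2.2] twist [-0.     0.    -0.003]
(np.float64(323.30318990005384), np.float64(247.06755331590372))
red [634.4  73.4] 226 [0.3739 0.3539 0.06  ]
red [393.8 203.4] 318 [0.4995 0.2471 0.06  ]
grn [377.6 175.8] 319 [0.4863 0.23   0.06  ]
yel [351.  156.8] 354 [0.481  0.2092 0.06  ]
```

View pics/w4.png

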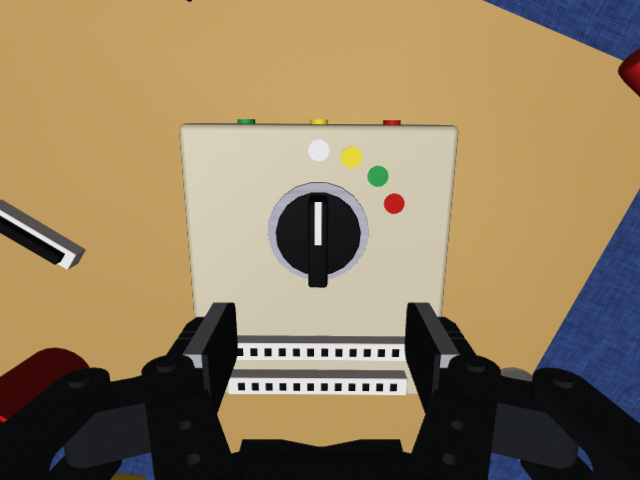

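The wrist view shows the uncovered dial: the bar's top centre is near (318,241), with the skirt disc around (318,231). The pointer aims at the white dot (318,150), with yellow, green and red following clockwise.

Run:
```python
from h import *
from scipy.optimize import least_squares
c=bot.calibration("wrist");im=np.load("w4.npy")
p=np.array([[.4995,.2471],[.4863,.23],[.481,.2092],ray(c,318.5,150.3,.06)[:2]])
s=least_squares(lambda q:np.hypot(*(p-q).T)-.054,[.534,.21]);print("axis dots",s.x,s.fun, "white yaw",np.degrees(np.arctan2(*(p[3]-s.x)[::-1])))
m=(im.max(2)<60);m[:185]=0;m[300:]=0;m[:,:260]=0;m[:,380:]=0
xs=[np.flatnonzero(m[r]) for r in(278,281,284)];print([(x.min(),x.max()) for x in xs])
w=(im.min(2)>190).astype(np.uint8);w[:200]=0;w[250:]=0;w[:,:308]=0;w[:,330:]=0
a=np.argwhere(w);print("pointer px",a.min(0),a.max(0),[ray(c,u,v,.096).round(4) for u,v in((a[:,1].mean(),a[:,0].min()),(a[:,1].mean(),a[:,0].max()),(317.5,284))])
print("bar yaw pts",[ray(c,(x.min()+x.max())/2,r,.096).round(4) for x,r in zip(xs,(278,281,284))])
```

```text
axis dots [0.53503911 0.20657636] [-1.00156415e-04  7.55693233e-05  1.02758453e-04 -1.11251233e-04] white yaw -160.25546449669307
[(np.int64(309), np.int64(326)), (np.int64(309), np.int64(326)), (np.int64(309), np.int64(326))]
pointer px [202 315] [244 320] [array([0.5098, 0.1973, 0.096 ]), array([0.5337, 0.206 , 0.096 ]), array([0.5576, 0.2147, 0.096 ])]
bar yaw pts [array([0.554 , 0.2134, 0.096 ]), array([0.5558, 0.214 , 0.096 ]), array([0.5576, 0.2147, 0.096 ])]
```

```bash
python3 go.py .535 .2067 .0725 -160
```

```text
t 13.22 p [0.5333 0.2083 0.1977] rpy [-180.     0.  -159.9] q [21.  8.  9. 92. -0.  1.] F [0.4 0.2 0.4] M [ 0.07  0.   -0.04] open 59.8 0.0
travel [ -1.   -2.  125.2] twist [-0.     0.     0.002]
```

```bash
python3 -m crank '[{"gripper":45,"travel":[-1,-2,20],"twist":[0,0,0]},{"gripper":45,"travel":[0,0,35],"twist":[0,0,0]},{"gripper":45,"travel":[0,0,35],"twist":[0,0,0]},{"gripper":45,"travel":[0,0,20],"twist":[0,0,0]},{"gripper":40,"travel":[0,0,11],"twist":[0,0,0]},{"gripper":25,"travel":[0,0,3],"twist":[0,0,0]},{"gripper":18,"travel":[0,0,0],"twist":[0,0,0]},{"gripper":18,"travel":[0,0,0],"twist":[0,0,0]}]' 25; python3 go.py .535 .2067 .0725 -160
```

```text
time: 14.22
ee_pos: [0.5352, 0.2079, 0.0745]
tcp_rot: [180.0, 0.1, -159.6]
wrist_force: [-0.2, -0.2, -0.5]
opening: 0.0182
grasp_force: 0.0
t 14.22 p [0.5352 0.2079 0.0745] rpy [ 1.800e+02  1.000e-01 -1.596e+02] q [21.  8. -4. 78.  0.  1.] F [-0.2 -0.2 -0.5] M [-0.02  0.   -0.  ] open 18.2 0.0
travel [ 0.6 -1.   2. ] twist [0.    0.001 0.007]
```

```bash
python3 -m crank '[{"gripper":18,"travel":[0,-1,1.5],"twist":[0,0,0.006]},{"gripper":5,"travel":[0,0,0],"twist":[0,0,0]},{"gripper":0,"travel":[0,0,0],"twist":[0,0,0]},{"gripper":0,"travel":[0,0,0],"twist":[0,0,0]},{"gripper":0,"travel":[0,0,0],"twist":[0,0,0]}]' 25; python3 go.py .535 .2067 .0725 -160
```

```text
time: 14.85
ee_pos: [0.5353, 0.2068, 0.0724]
tcp_rot: [-180.0, 0.0, -159.9]
wrist_force: [-0.1, -0.4, 3.4]
opening: 0.0116
grasp_force: 28.7
t 14.85 p [0.5353 0.2068 0.0724] rpy [-180.     0.  -159.9] q [21.  8. -4. 78. -0.  1.] F [-0.1 -0.4  3.4] M [-0.18 -0.1  -0.07] open 11.6 28.7
travel [ 0.3  0.  -0.1] twist [-0.     0.001  0.001]
```

Centred, with almost no side load. I'll grip firmly and turn clockwise.

```bash
python3 -m crank '[{"gripper":0,"travel":[0,0,-0.5],"twist":[0,0,0]},{"gripper":0,"travel":[0,0,0],"twist":[0,0,0]},{"gripper":0,"travel":[0,0,0],"twist":[0,0,0.07]},{"gripper":0,"travel":[0,0,0],"twist":[0,0,0.07]},{"gripper":0,"travel":[0,0,0],"twist":[0,0,0.07]},{"gripper":0,"travel":[0,0,0],"twist":[0,0,0.07]},{"gripper":0,"travel":[0,0,0],"twist":[0,0,0.07]},{"gripper":0,"travel":[0,0,0],"twist":[0,0,0.07]},{"gripper":0,"travel":[0,0,0],"twist":[0,0,0.07]},{"gripper":0,"travel":[0,0,0],"twist":[0,0,0.07]},{"gripper":0,"travel":[0,0,0],"twist":[0,0,0]}]' 90; python3 go.py .535 .2067 .0725 131.2
```

```text
time: 16.23
ee_pos: [0.5352, 0.2069, 0.0725]
tcp_rot: [180.0, 0.0, 168.0]
wrist_force: [2.8, 0.4, -0.3]
opening: 0.0105
grasp_force: 88.0
t 16.23 p [0.5352 0.2069 0.0725] rpy [180.   0. 168.] q [21.  8. -4. 78.  0. 33.] F [ 2.8  0.4 -0.3] M [ 0.03 -0.57  0.18] open 10.5 88.0
travel [ 0.2 -0.2  0. ] twist [0.    0.    0.643]
```

```bash
python3 -m crank '[{"gripper":0,"travel":[0,0,0],"twist":[0,0,0.07]},{"gripper":0,"travel":[0,0,0],"twist":[0,0,0.07]},{"gripper":0,"travel":[0,0,0],"twist":[0,0,0.07]},{"gripper":0,"travel":[0,0,0],"twist":[0,0,0.07]},{"gripper":0,"travel":[0,0,0],"twist":[0,0,0.07]},{"gripper":0,"travel":[0,0,0],"twist":[0,0,0.07]},{"gripper":0,"travel":[0,0,0],"twist":[0,0,0.07]},{"gripper":0,"travel":[0,0,0],"twist":[0,0,0.07]},{"gripper":0,"travel":[0,0,0],"twist":[0,0,0.07]},{"gripper":0,"travel":[0,0,0],"twist":[0,0,0.013]},{"gripper":0,"travel":[0,0,0],"twist":[0,0,0]},{"gripper":0,"travel":[0,0,0],"twist":[0,0,0]}]'; python3 go.py .535 .2067 .0725 131.2
python3 - <<'E'
from h import *
c=bot.calibration("wrist");im=bot.camera("wrist");save(im,"w5");np.save("w5",im)
c1=np.array([.535,.2066,.096])
for a in(1.1,1.2,1.27):
    t=np.radians(200)-a; print(a,np.round(proj(c,c1+.027*np.array([np.cos(t),np.sin(t),0])),1))
E
```

```text
time: 17.73
ee_pos: [0.5353, 0.207, 0.0726]
tcp_rot: [180.0, -0.0, 131.2]
wrist_force: [4.0, 2.7, -1.0]
opening: 0.0105
grasp_force: 87.9
t 17.73 p [0.5353 0.207  0.0726] rpy [180.   -0.  131.2] q [21.  8. -4. 78.  0. 70.] F [ 4.   2.7 -1. ] M [ 0.53 -0.97  0.21] open 10.5 87.9
travel [-0.  -0.5  0.1] twist [ 0.001 -0.     0.001]
1.1 [313.  272.8]
1.2 [322.1 272.4]
1.27 [328.4 272.6]
```

View pics/w5.png

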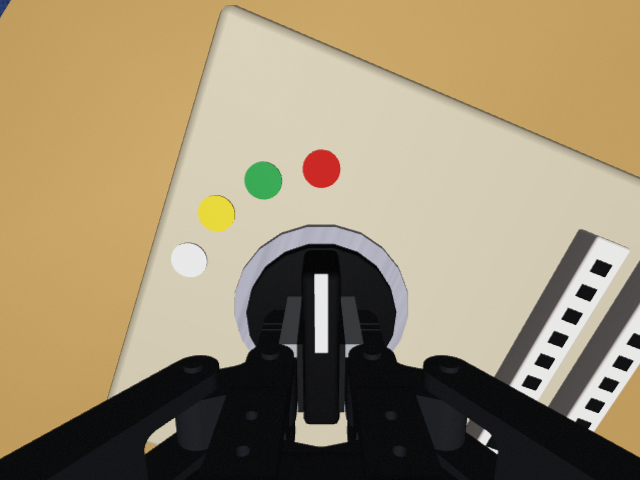

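The white pointer (column 321) lines up with the red dot at (321,168). The gripper still holds the bar at 88 N, and the wrist moment is 0.21 N m, as expected at the third detent. I'll hand it in.

```bash
python3 -c "
from workcell import bot
print(bot.job_done())"
```

```text
the job is handed in; nothing more can be done
None
```

The orange cover is upright in the blue tray and the dial is held at the red dot by the gripper; I handed the job in at about 18 s.

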